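# Sort levelling bolts on the pitch gauge

### The arm

A 6-joint arm with a two-finger parallel gripper is mounted at the origin on the work surface. World frame = base frame: x ahead of the robot, y to its left, z up, the work surface at z = 0. Lengths are in m, angles in rad, forces in N, time in s.
With the tool pointing down it reaches from about 0.375 to 0.75 m from the base axis. Payload 9 kg.
Tool frame: the origin (TCP) lies at the very end of the fingers, on their centre line; the grasp point (between the pads) lies pinch_z behind it (pinch_z is the distance from the TCP to the grasp point, in m); z points along the fingers, y is the line along which they close (so a half turn about z gives the same grasp; the last joint's range is limited). The gripper opens to 85 mm and grips with 20 to 120 N. Pads are 22 mm wide; open, the fingers measure 114 mm over their backs; the gripper's body (76 mm by 85 mm) begins 54 mm behind the grasp point. The pads swing forward as they close: fully open they stand 13 mm farther back than shut.
Start: joints at [0.92, 0.104, 0.097, 1.564, 0, 1.353], TCP at [0.252, 0.545, 0.231] pointing down, gripper open.
Joint ranges: [-2.99, 2.99], [-0.84, 1.86], [-1.1, 1.16], [-1.84, 2.11], [-1.51, 1.56], [-3.14, 3.14]. Speed limits (rad/s): [2.22, 2.22, 2.57, 3.14, 3.14, 3.14].

### API

Orientations are given as a unit quaternion [x, y, z, w].
In Python, from rig import sense, capture, sign_off, pinch_z gives the robot as it stands.
- The arm moves only by the tool step_arm, never from a script. Its argument "motion" is a list of rows, each a list of 7 numbers: the closure, from 0 (fully open) to 1 (shut), then the shift along the tool's x, y, z in m, then the turn, a rotation vector about the tool's x, y, z in degrees. A call has 1 to 20 rows; each row is the pose to reach, as a shift and turn from the pose commanded when the call began, along the tool's axes at that moment; what a row does not reach only later rows make up. A row lasts 1/10 s, in which the tool goes at most 50 mm and 8.59 degrees, less where a joint would pass 70% of its speed; a pose out of reach is approached as far as the arm can. A call with a gripper value outside its range is refused whole. The fingers move at their own pace and stop on an object; the grip force is fixed at half the most. Time passes only in rows, so rows that repeat a pose let the fingers close. It gives the time, the measured TCP pose, the force, the opening and the grip force at its end, in the units of the state.
- sense(): the state, without advancing time (a new reading comes with each control period).
- capture(name): name is "scene" or "top" or "wrist"; returns a dict with "frame" (420x560x3 uint8, blue, green, red), "range_z" (420x560 float32, m along the optical axis (not along the pixel's ray), 0 where there is no reading), "fx", "fy", "cx", "cy" (pixels), "dist" ([k1, k2, p1, p2, k3] as OpenCV has them; the pictures are not rectified), "origin" and "orientation" of the camera in the world. Camera axes: x right, y down, z forward; pixel columns grow to the right and rows downward; lengths in m; the calibration is good to about 2 mm. A picture is of the moment at which its call begins.
- sign_off(): hands the job in; it is judged then, once.
The state is a dict: "time_s": time; "qpos": joint angles; "dq": joint speeds; "tau": joint torques, N m; "position": TCP position; "tcp_rot": TCP orientation; "force": force on the tool from outside, world axes, zero at the start; "torque": the same for the moment, N m; "width": opening from 0.0 (shut) to 1.0 (fully open); "grasp_force": force on a finger pad.
Only numpy, scipy, OpenCV 4.12 (cv2) and the standard library are available. Lean on these libraries where they do the work, as an engineer would, in place of code of your own. Each camera call takes 0.05 s, during which the arm holds its last target. There are 200 camera calls.

### The job

Check the levelling bolts against the thread-pitch gauge: lay the bolt with the coarse thread in the notch of the gauge block with coarse teeth, and the bolt with the fine thread in the notch of the block with fine teeth. Each must lie level and fully down in its notch, its shank centred along the block and the head hanging clear off either end. Set the bolts down, do not drop them, and leave the smooth, unthreaded bolt where it lies.

Things in the scene. Friction and masses are not known exactly. Their poses are not given: they have to be found in the camera images.
- gauge_plate: Fixed black base plate, 110 x 180 x 8 mm; origin: centre of its underside. It carries two fixed aluminium gauge blocks side by side, 90 mm apart, notches parallel, along the plate's x; which block is on which side varies. A block is two leaves with a V notch, see the seats.
- coarse_bolt: Coarse-threaded bolt: broad rings 10 mm apart along the shank. Square-headed steel bolt lying on the bench, level to 2 degrees: shank 24 mm in diameter, 116 mm long; head 30 x 30 mm, 16 mm long; 0.3 to 0.5 kg, balance point 14 mm from the origin towards the head. Origin: middle of the shank, on its axis, 14 mm above the bench; x along the shank to the head, z up.
- fine_bolt: Fine-threaded bolt: narrow rings 4 mm apart along the shank. Square-headed steel bolt lying on the bench, level to 2 degrees: shank 24 mm in diameter, 116 mm long; head 30 x 30 mm, 16 mm long; 0.3 to 0.5 kg, balance point 14 mm from the origin towards the head. Origin: middle of the shank, on its axis, 14 mm above the bench; x along the shank to the head, z up.
- plain_bolt: Bystander to be left alone: smooth shank without any thread. Square-headed steel bolt lying on the bench, level to 2 degrees: shank 24 mm in diameter, 116 mm long; head 30 x 30 mm, 16 mm long; 0.3 to 0.5 kg, balance point 14 mm from the origin towards the head. Origin: middle of the shank, on its axis, 14 mm above the bench; x along the shank to the head, z up.
- coarse_gauge_seat (a point): Place of the shank's middle in the notch of the coarse gauge block: on the axis of a seated shank, midway between the block's leaves, 39 mm above the bench. x along the notch, z up. Two dark 5 mm tooth gaps to a leaf. Two leaves, each 20 mm long, 56 mm wide, 37 mm high over the bench, with a 90 degree V notch 30 mm wide at the top; a 50 mm gap between them lets the fingers down.
- fine_gauge_seat (a point): Place of the shank's middle in the notch of the fine gauge block: on the axis of a seated shank, midway between the block's leaves, 39 mm above the bench. x along the notch, z up. Five dark 2 mm tooth gaps to a leaf. Two leaves, each 20 mm long, 56 mm wide, 37 mm high over the bench, with a 90 degree V notch 30 mm wide at the top; a 50 mm gap between them lets the fingers down.

How it is judged:
At the end, for the whole second after the job is handed in: Each threaded bolt rests in the notch of its own gauge block: middle of the shank within 15 mm of the seat point along the notch, 8 mm across and 6 mm in height, in line with the notch to 10 degrees (head to either end), at rest (below 20 mm/s) (x of coarse_bolt in the frame of coarse_gauge_seat between -0.015 and 0.015 m and y of coarse_bolt in the frame of coarse_gauge_seat between -0.008 and 0.008 m and z of coarse_bolt in the frame of coarse_gauge_seat between -0.006 and 0.006 m and angle between the x axis of coarse_bolt and the x axis of coarse_gauge_seat, either way round below 0.175 rad and linear speed of each of coarse_bolt, fine_bolt below 0.02 m/s and x of fine_bolt in the frame of fine_gauge_seat between -0.015 and 0.015 m and y of fine_bolt in the frame of fine_gauge_seat between -0.008 and 0.008 m and z of fine_bolt in the frame of fine_gauge_seat between -0.006 and 0.006 m and angle between the x axis of fine_bolt and the x axis of fine_gauge_seat, either way round below 0.175 rad); the robot touches nothing.
It fails at once if the smooth bolt is moved by more than 30 mm (distance of plain_bolt from where it was at the start of the episode above 0.03 m).
It fails at once if the coarse bolt is dropped or thrown (over 0.8 m/s, a fall of about 30 mm, with no finger on it) (linear speed of coarse_bolt above 0.8 m/s and contact force between coarse_bolt and the fingers below 0.05 N).
It fails at once if the fine bolt is dropped or thrown (over 0.8 m/s, a fall of about 30 mm, with no finger on it) (linear speed of fine_bolt above 0.8 m/s and contact force between fine_bolt and the fingers below 0.05 N).
It also fails if it takes over 58 s, if anything falls off the work surface, if the arm or the gripper's body presses on something with over 40 N, if the wrist force passes 120 N, or if a joint passes its speed limit or range.

## Working session

There is one attempt and no reset: what is moved stays moved. The work goes in short steps, Python scripts to look and compute and a tool call to move; the robot and the scene stay as the last step left them, time stands still between calls to the robot, and variables do not carry over. Pictures are saved under pics/ and viewed, at most 10 in all, crops included, and the job is handed in when it is done.

Besides the shell and the picture viewer there is one more tool, called after "Emit:" as name(argument=value, ...) on one line, values as JSON. step_arm: Moves the arm, as the interface text tells. Its arguments: {"type":"object","properties":{"motion":{"type":"array"}},"required":["motion"]}

```bash
mkdir -p pics; ls; cat > h.py <<'E'
import numpy as np,cv2
from rig import sense,capture,sign_off,pinch_z
from scipy.spatial.transform import Rotation as R
def K(c): return np.array([[c['fx'],0,c['cx']],[0,c['fy'],c['cy']],[0,0,1.]])
def ray(c,uv):
    p=cv2.undistortPoints(np.array(uv,float).reshape(-1,1,2),K(c),np.array(c['dist'],float)).reshape(-1,2)
    return R.from_quat(c['orientation']).apply(np.c_[p,np.ones(len(p))])
def onplane(c,uv,z):
    d=ray(c,uv);o=np.array(c['origin']);return o+d*((z-o[2])/d[:,2])[:,None]
def cloud(c):
    v,u=np.mgrid[0:420,0:560];d=ray(c,np.c_[u.ravel(),v.ravel()])
    return (np.array(c['origin'])+d*c['range_z'].reshape(-1,1)).reshape(420,560,3)
E
python3 - <<'E'
from h import *
print(pinch_z);s=sense();print(s)
for n in("top","scene"):
    c=capture(n);cv2.imwrite(f'pics/{n}0.png',c['frame']);print(n,c['origin'],c['orientation'],c['fx'],c['dist']);np.save(f'pics/{n}0.npy',c,allow_pickle=True)
E
```

```text
pics
0.0187
{'time_s': 0.0, 'qpos': array([ 9.20321182e-01,  1.04711366e-01,  9.64433745e-02,  1.56388745e+00,
       -2.22883827e-05,  1.35311671e+00]), 'dq': array([ 0.00070389,  0.00091124,  0.00112511, -0.00048271,  0.00036835,
       -0.00059779]), 'tau': array([-1.69877527e-03, -5.56924832e+01,  5.03649580e+01,  1.67312130e-02,
       -5.14969070e-04,  3.90316336e-05]), 'position': array([0.25142202, 0.54440752, 0.23050101]), 'tcp_rot': array([ 2.14712747e-01,  9.76677006e-01, -6.21222358e-04, -2.75693751e-04]), 'force': array([ 0.98311933,  0.29721933, -0.34888712]), 'torque': array([ 0.03495469, -0.02573743,  0.01006174]), 'grasp_force': 0.0, 'width': 0.9966753603991659}
top [0.45842555 0.00993349 0.84279989] [ 0.71594672 -0.69633479  0.02931667 -0.04097169] 401.35078222287945 [-0.0069799  0.         0.         0.         0.       ]
scene [ 1.00962099 -0.20170693  0.8760734 ] [ 0.80480815  0.52350605 -0.14727448 -0.23777193] 480.1528772668702 [-0.03035207  0.          0.          0.          0.        ]
```

View pics/top0.png

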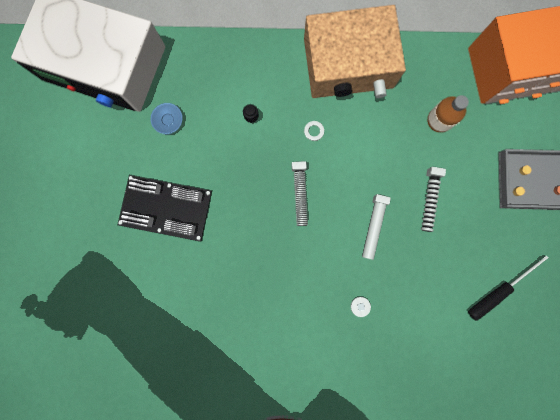

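View pics/scene0.png

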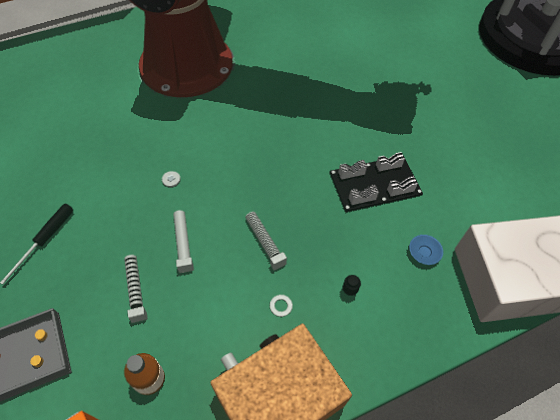

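```bash
cat > m.py <<'E'
from h import *
c=np.load('pics/top0.npy',allow_pickle=True).item();P=cloud(c);f=c['frame']
hsv=cv2.cvtColor(f,cv2.COLOR_BGR2HSV)
for n,(x0,y0,x1,y1) in dict(fine=(282,150,325,235),plain=(355,185,400,265),coarse=(412,160,450,240),plate=(110,168,220,248)).items():
    m=np.zeros((420,560),np.uint8); 
    s=hsv[y0:y1,x0:x1]; m[y0:y1,x0:x1]=((s[...,1]<90))*255
    m=cv2.morphologyEx(m,cv2.MORPH_CLOSE,np.ones((7,7)))
    cs=cv2.findContours(m,0,2)[0];k=max(cs,key=cv2.contourArea)
    r=cv2.minAreaRect(k);b=cv2.boxPoints(r)
    h=.008 if n=='plate' else .014
    q=onplane(c,b,h)[:,:2];e=[np.linalg.norm(q[1]-q[0]),np.linalg.norm(q[2]-q[1])]
    l=q[1]-q[0] if e[0]>e[1] else q[2]-q[1]
    if l[0]<0:l=-l
    mm=np.zeros_like(m);cv2.drawContours(mm,[k],-1,255,-1);z=P[mm>0][:,2]
    print(n,np.round(q.mean(0),4),'size',np.round(e,4),'long axis deg',np.degrees(np.arctan2(l[1],l[0])).round(1),'zpct',np.percentile(z,[5,50,95]).round(4))
    if n=='plate':
        for nm,a in(('TL',(143,184)),('BL',(135,219)),('TR',(186,193)),('BR',(180,227))):
            print(nm,onplane(c,[a],.037).round(4))
        p=P[m>0];p=p[p[:,2]>.025];_,lab,cen=cv2.kmeans(p[:,:2].astype(np.float32),4,None,(3,50,1e-4),5,2);print(cen,np.bincount(lab.ravel()),p[:,2].max())
a=cv2.resize(f[165:250,105:225],None,fx=5,fy=5,interpolation=cv2.INTER_CUBIC)
cv2.imwrite('pics/plate.png',a)
E
python3 m.py
```

```text
fine [ 0.5796 -0.0193] size [0.0317 0.1351] long axis deg 2.4 zpct [0.0002 0.0229 0.031 ]
plain [ 0.5139 -0.176 ] size [0.1369 0.036 ] long axis deg -13.5 zpct [0.0007 0.0237 0.0305]
coarse [ 0.5752 -0.2915] size [0.1375 0.0401] long axis deg -11.5 zpct [-0.0001  0.022   0.0308]
plate [0.5424 0.2633] size [0.1107 0.185 ] long axis deg 80.5 zpct [0.0062 0.0091 0.0379]
TL [[0.586  0.3005 0.037 ]]
BL [[0.5139 0.3124 0.037 ]]
TR [[0.5697 0.2113 0.037 ]]
BR [[0.5002 0.22   0.037 ]]
[[0.49893174 0.21642703]
 [0.58381444 0.30166432]
 [0.569379   0.2127651 ]
 [0.5151028  0.31270257]] [271 271 261 270] 0.8427998865239448
```

View pics/plate.png

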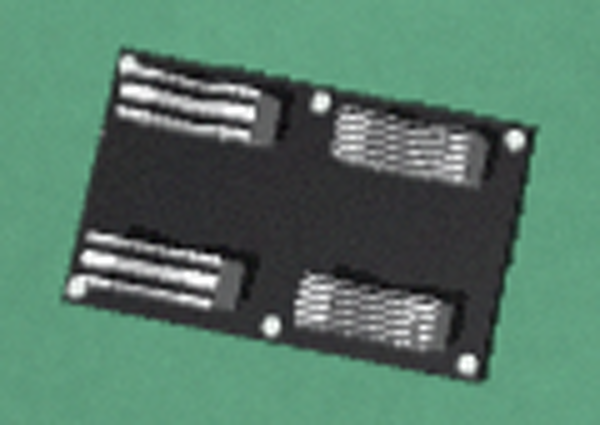

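```bash
cat >> h.py <<'E'
def go(x,y,z,yaw):
    "yaw: world angle of the shank/notch axis (deg); tool x points opposite"
    s=sense();r=R.from_quat(s['tcp_rot']);a=np.radians(yaw+180)
    t=R.from_matrix(np.c_[[np.cos(a),np.sin(a),0],[np.sin(a),-np.cos(a),0],[0,0,-1]])
    print('t',s['time_s'],'pos',s['position'].round(4),'w',s['width'],'grip',s['grasp_force'],'F',s['force'].round(1))
    print('shift mm',(r.inv().apply(np.array([x,y,z])-s['position'])*1000).round(1),'turn',np.degrees((r.inv()*t).as_rotvec()).round(1))
E
python3 -c "
from h import *
go(.580,-.0193,.15,2.4)"
```

```text
t 0.1 pos [0.2515 0.5444 0.2306] w 1.0058912712188135 grip 0.0 F [-0.1 -0.7 -0.6]
shift mm [-534.7 -373.8   80.9] turn [ -0.1  -0.  -27.2]
```

Emit:
step_arm(motion=[[0,-535,-374,81,-0.1,0,-27.2]])

```text
time_s: 0.2
position: [0.2739, 0.506, 0.2248]
tcp_rot: [0.143, 0.99, 0.001, -0.0]
force: [1.3, -0.4, -0.4]
width: 0.999
grasp_force: 0.0
```

I wrote millimetres where the interface takes metres. The 50 mm row limit capped it, and the direction was right, so no harm was done. From here I'll use metres.

```bash
sed -i "s/'shift mm',(\(.*\))\*1000).round(1)/'shift m',(\1).round(4)/; s/(r.inv().apply(np.array(\[x,y,z\])-s\['position'\])).round(4)/r.inv().apply(np.array([x,y,z])-s['position']).round(4)/" h.py; python3 -c "
from h import *
go(.580,-.0193,.15,2.4)"; grep shift h.py
```

```text
print('shift m',(r.inv().apply(np.array([x,y,z])-s['position']).round(4),'turn',np.degrees((r.inv()*t).as_rotvec()).round(1))Traceback (most recent call last):
  File "<string>", line 2, in <module>
    from h import *
  File "h.py", line 18
    print('shift m',(r.inv().apply(np.array([x,y,z])-s['position']).round(4),'turn',np.degrees((r.inv()*t).as_rotvec()).round(1))
         ^
SyntaxError: '(' was never closed
```

```bash
sed -i "s/'shift m',(r/'shift m',r/" h.py; python3 -c "
from h import *
go(.580,-.0193,.15,2.4)"
```

```text
t 0.2 pos [0.2739 0.506  0.2248] w 0.9987271389446805 grip 0.0 F [ 1.3 -0.4 -0.4]
shift m [-0.4426 -0.4169  0.074 ] turn [  0.1  -0.1 -18.9]
```

Emit:
step_arm(motion=[[0,-0.4426,-0.4169,0.074,0.1,-0.1,-18.9],[0,-0.4426,-0.4169,0.074,0.1,-0.1,-18.9],[0,-0.4426,-0.4169,0.074,0.1,-0.1,-18.9],[0,-0.4426,-0.4169,0.074,0.1,-0.1,-18.9],[0,-0.4426,-0.4169,0.074,0.1,-0.1,-18.9],[0,-0.4426,-0.4169,0.074,0.1,-0.1,-18.9],[0,-0.4426,-0.4169,0.074,0.1,-0.1,-18.9],[0,-0.4426,-0.4169,0.074,0.1,-0.1,-18.9],[0,-0.4426,-0.4169,0.074,0.1,-0.1,-18.9],[0,-0.4426,-0.4169,0.074,0.1,-0.1,-18.9],[0,-0.4426,-0.4169,0.074,0.1,-0.1,-18.9],[0,-0.4426,-0.4169,0.074,0.1,-0.1,-18.9],[0,-0.4426,-0.4169,0.074,0.1,-0.1,-18.9],[0,-0.4426,-0.4169,0.074,0.1,-0.1,-18.9],[0,-0.4426,-0.4169,0.074,0.1,-0.1,-18.9],[0,-0.4426,-0.4169,0.074,0.1,-0.1,-18.9],[0,-0.4426,-0.4169,0.074,0.1,-0.1,-18.9],[0,-0.4426,-0.4169,0.074,0.1,-0.1,-18.9]])

```text
time_s: 2.0
position: [0.5801, -0.0212, 0.1516]
tcp_rot: [-0.02, 1.0, -0.001, 0.001]
force: [0.4, -0.5, -0.7]
width: 1.001
grasp_force: 0.0
```

```bash
python3 - <<'E'
from h import *
c=capture('wrist');np.save('pics/w1.npy',c,allow_pickle=True);cv2.imwrite('pics/w1.png',c['frame'])
f=c['frame'];print(c['origin'],onplane(c,[(280,210)],.014))
hsv=cv2.cvtColor(f,cv2.COLOR_BGR2HSV);m=((hsv[...,1]<90)*255).astype(np.uint8)
m=cv2.morphologyEx(m,cv2.MORPH_CLOSE,np.ones((15,15)))
for k in cv2.findContours(m,0,2)[0]:
    if cv2.contourArea(k)>1500:
        r=cv2.minAreaRect(k);q=onplane(c,cv2.boxPoints(r),.018)[:,:2]
        print(r,q.mean(0).round(4),q.round(4).tolist())
E
```

```text
[ 0.49525383 -0.02460106  0.2939569 ] [[ 0.58934433 -0.01712407  0.014     ]]
((279.5, 348.5), (141.0, 559.0), 90.0) [ 0.7668 -0.0088] [[0.6732, -0.2992], [0.6488, 0.2713], [0.8573, 0.3575], [0.8877, -0.3649]]
((274.3382568359375, 195.1732635498047), (150.70545959472656, 33.40195083618164), 86.86363983154297) [ 0.5798 -0.0223] [[0.5122, -0.0424], [0.5096, -0.0153], [0.647, -0.0001], [0.6503, -0.0317]]
((528.3875732421875, 153.99969482421875), (90.90243530273438, 125.9756088256836), 12.680383682250977) [0.5295 0.2005] [[0.5762, 0.1548], [0.4708, 0.1552], [0.4792, 0.2416], [0.5919, 0.2504]]
((98.6217041015625, 113.19662475585938), (48.342559814453125, 165.4979248046875), 9.593134880065918) [ 0.5144 -0.1732] [[0.5781, -0.2147], [0.4449, -0.1726], [0.4506, -0.1347], [0.584, -0.1708]]
```

View pics/w1.png

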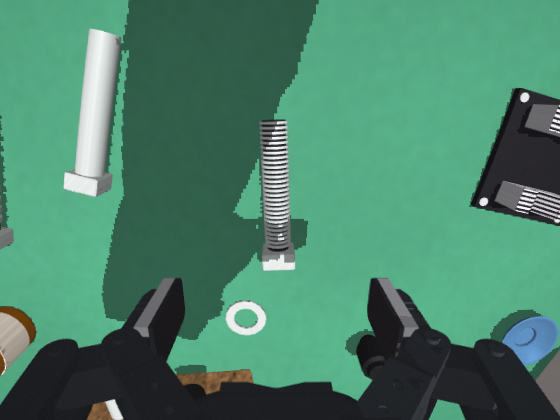

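The wrist view shows the fine bolt near the middle. Its tail end is at about (274,120), the shank meets the head at about (278,245), and the head's lower edge is at row 270. The fingers straddle it at the bottom of the picture.

```bash
python3 - <<'E'
from h import *
c=np.load('pics/w1.npy',allow_pickle=True).item();f=c['frame'];g=cv2.cvtColor(f,cv2.COLOR_BGR2HSV)
pts=[]
for r in range(126,240,3):
    x=np.where(g[r,250:305,1]<80)[0]+250
    if len(x): pts.append(((x.min()+x.max())/2,r,x.max()-x.min()))
p=np.array(pts);k=(p[:,2]>20)&(p[:,2]<36);print(k.sum(),len(p))
q=onplane(c,p[k][:,:2],.014);vx,vy,x0,y0=cv2.fitLine(q[:,:2].astype(np.float32),cv2.DIST_HUBER,0,.001,.001).ravel()
yaw=np.degrees(np.arctan(vy/vx));print('yaw',yaw,'pt',x0,y0)
t=onplane(c,[(274,120)],.026)[0];h=onplane(c,[(279,270)],.0)[0];hb=onplane(c,[(279,249)],.03)[0];print('tail top',t,'head far bottom',h,'head far/near top',hb)
P=cloud(c)[100:290,240:310];s=P[(P[...,2]>.018)&(P[...,2]<.04)];print('cloud x',np.percentile(s[:,0],[1,99]),'y med',np.median(s[:,1]),'zmax',np.percentile(s[:,2],98))
u=np.array([vx,vy])*np.sign(vx);pr=(s[:,:2]-[x0,y0])@u;a,b=np.percentile(pr,[.5,99.5]);m=np.array([x0,y0])+u*((a+b)/2-.008);print('len',b-a,'shank mid',m,'grasp',m+u*.008)
go(*(m+u*.008),.15,yaw)
E
```

```text
38 38
yaw 4.62005 pt 0.5641718 -0.022530405
tail top [ 0.51040904 -0.02567683  0.026     ] head far bottom [ 0.65812512 -0.01476334  0.        ] head far/near top [ 0.62046472 -0.01673225  0.03      ]
cloud x [0.51177794 0.64030229] y med -0.021762829906758062 zmax 0.030713987300838512
len 0.13016604627854667 shank mid [ 0.56813451 -0.02221018] grasp [ 0.57610851 -0.02156579]
t 2.05 pos [ 0.5802 -0.0214  0.1516] w 0.9994398168206379 grip 0.0 F [-0.  -0.2 -0.3]
shift m [ 0.0041 -0.      0.0016] turn [-0.1  0.1 -2.3]
```

Emit:
step_arm(motion=[[0,0.003,0,0.03,0,0,-1.6],[0,0.003,0,0.07,0,0,-1.6],[0,0.003,0,0.1,0,0,-1.6],[0,0.003,0,0.12,0,0,-1.6],[0,0.003,0,0.133,0,0,-1.6],[0,0.003,0,0.142,0,0,-1.6],[0,0.003,0,0.1475,0,0,-1.6],[0,0.003,0,0.1475,0,0,-1.6],[0.5,0.003,0,0.1475,0,0,-1.6],[0.5,0.003,0,0.1475,0,0,-1.6],[0.6,0.003,0,0.1475,0,0,-1.6],[0.7,0.003,0,0.1475,0,0,-1.6],[1,0.003,0,0.1475,0,0,-1.6],[1,0.003,0,0.1475,0,0,-1.6],[1,0.003,0,0.1475,0,0,-1.6],[1,0.003,0,0.1475,0,0,-1.6],[1,0.003,0,0.1475,0,0,-1.6],[1,0.003,0,0.1475,0,0,-1.6]])

```text
time_s: 3.85
position: [0.578, -0.0225, 0.0045]
tcp_rot: [-0.034, 0.999, -0.001, 0.001]
force: [-0.1, 1.3, 5.3]
width: 0.257
grasp_force: 58.9
```

Emit:
step_arm(motion=[[1,0,0,-0.01,0,0,0],[1,0,0,-0.03,0,0,0],[1,0,0,-0.06,0,0,0],[1,0,0,-0.1,0,0,0],[1,0,0,-0.12,0,0,0],[1,0,0,-0.12,0,0,0],[1,0,0,-0.12,0,0,0]])

```text
time_s: 4.55
position: [0.5769, -0.0222, 0.1229]
tcp_rot: [-0.034, 0.999, -0.001, 0.0]
force: [0.1, -0.1, -4.2]
width: 0.256
grasp_force: 59.4
```

```bash
python3 - <<'E'
from h import *
y=-9.5;a=np.radians(y);s=np.array([.535,.217])+.008*np.array([np.cos(a),np.sin(a)])
go(*s,.125,y)
E
```

```text
t 4.55 pos [ 0.5769 -0.0222  0.1229] w 0.25618550981368826 grip 59.35638070106506 F [ 0.1 -0.1 -4.2]
shift m [ 0.0179  0.2396 -0.0024] turn [-0.1  0.1 13.4]
```

Emit:
step_arm(motion=[[1,0.004,0.03,-0.007,0,0,3],[1,0.008,0.07,-0.017,0,0,7],[1,0.012,0.11,-0.027,0,0,11],[1,0.015,0.14,-0.027,0,0,13.4],[1,0.015,0.16,-0.027,0,0,13.4],[1,0.015,0.17,-0.027,0,0,13.4],[1,0.015,0.17,-0.027,0,0,13.4],[1,0.015,0.17,-0.027,0,0,13.4]])

```text
time_s: 5.35
position: [0.5505, 0.1456, 0.1494]
tcp_rot: [0.083, 0.997, -0.001, 0.0]
force: [0.3, 0.5, -3.6]
width: 0.262
grasp_force: 59.5
```

```bash
python3 - <<'E'
from h import *
c=capture('wrist');np.save('pics/w2.npy',c,allow_pickle=True);cv2.imwrite('pics/w2.png',c['frame'])
go(.54,.2,.125,-9.5)
E
```

```text
t 5.4 pos [0.5507 0.1454 0.1497] w 0.2572412682293204 grip 59.506664872169495 F [ 0.   0.6 -3.6]
shift m [0.0197 0.0521 0.0246] turn [-0.1  0.  -0.1]
```

View pics/w2.png

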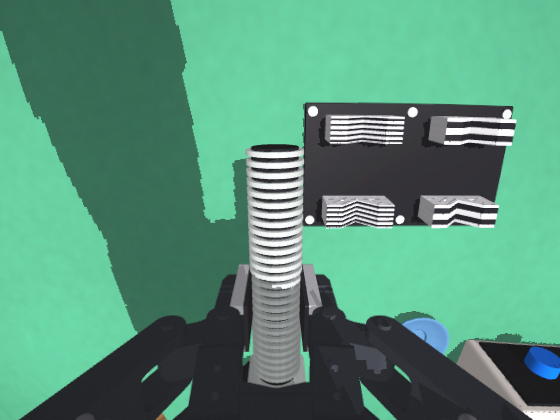

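The wrist view shows the plate's corners at about (306,103), (513,107), (503,227) and (303,227). The fine block is the left pair, with leaves at (365,130) and (358,211). The coarse block is the right pair, with leaves at (473,131) and (458,210). The fine bolt hangs in the hand with its tail at (275,150).

```bash
python3 - <<'E'
from h import *
c=np.load('pics/w2.npy',allow_pickle=True).item();P=cloud(c);f=c['frame']
q=onplane(c,[(306,103),(513,107),(503,227),(303,227)],.008)[:,:2];print('corners',q.round(4).tolist(),'centre',q.mean(0),'edges',[np.linalg.norm(q[i]-q[i-1]).round(4) for i in range(4)])
cam=np.radians(-9.5)
for n,(x0,y0,x1,y1) in dict(fT=(322,110,410,150),fB=(316,185,400,230),cT=(425,112,520,150),cB=(415,185,502,230)).items():
    p=P[y0:y1,x0:x1].reshape(-1,3);t=p[(p[:,2]>.0345)&(p[:,2]<.041)]
    u=np.array([np.cos(cam),np.sin(cam)]);v=np.array([-u[1],u[0]])
    a=t[:,:2]@u;b=t[:,:2]@v;la,ha=np.percentile(a,[2,98]);lb,hb=np.percentile(b,[1,99])
    print(n,len(t),'len',ha-la,'wid',hb-lb,'ctr',(u*(la+ha)/2+v*(lb+hb)/2).round(4))
# held bolt
p=P[145:290,240:312].reshape(-1,3);p=p[p[:,2]>.13]
a=p[:,:2]@u;bins=np.linspace(a.min(),a.max(),12);cc=[]
for l,h in zip(bins[:-1],bins[1:]):
    k=p[(a>=l)&(a<h)]
    if len(k)>20: cc.append(((l+h)/2,(np.percentile(k[:,:2]@v,2)+np.percentile(k[:,:2]@v,98))/2,np.percentile(k[:,2],95)))
cc=np.array(cc);print(cc.round(4));print('slopes yaw,pitch',np.degrees(np.polyfit(cc[:,0],cc[:,1:],1)[0]))
s=sense();t=s['position'][:2];print('tool along,across',t@u,t@v,'tail along',np.percentile(a,1))
E
```

```text
corners [[0.4728, 0.1837], [0.5019, 0.3602], [0.6135, 0.3568], [0.5814, 0.166]] centre [0.54239722 0.26664554] edges [np.float64(0.11), np.float64(0.1789), np.float64(0.1116), np.float64(0.1935)]
fT 1089 len 0.019009449460197225 wid 0.05541159362135689 ctr [0.499  0.2243]
fB 881 len 0.01946429843525388 wid 0.055703192109323174 ctr [0.5678 0.213 ]
cT 1054 len 0.01928878185721744 wid 0.05612782794653898 ctr [0.5133 0.3129]
cB 847 len 0.01957662191595666 wid 0.05569663821686621 ctr [0.5823 0.302 ]
[[0.438  0.2346 0.2919]
 [0.4531 0.2337 0.1689]
 [0.4606 0.2339 0.1693]
 [0.4681 0.234  0.1695]
 [0.4756 0.234  0.1696]
 [0.4832 0.2341 0.1697]
 [0.4907 0.2341 0.1699]
 [0.4982 0.2341 0.1701]
 [0.5057 0.2344 0.173 ]
 [0.5133 0.2344 0.1704]]
slopes yaw,pitch [  0.11769604 -52.66996284]
tool along,across 0.5191407291750788 0.234270411047385 tail along 0.4518313095693702
```

```bash
python3 -c "
from h import *
go(.5423,.2173,.045,-9.3)"
```

```text
t 5.4 pos [0.5507 0.1454 0.1497] w 0.2572412682293204 grip 59.506664872169495 F [ 0.   0.6 -3.6]
shift m [0.0203 0.0697 0.1046] turn [-0.1  0.  -0.3]
```

Emit:
step_arm(motion=[[1,0.01,0.03,0,0,0,-0.3],[1,0.02,0.06,0,0,0,-0.3],[1,0.0203,0.0697,0.01,0,0,-0.3],[1,0.0203,0.0697,0.03,0,0,-0.3],[1,0.0203,0.0697,0.06,0,0,-0.3],[1,0.0203,0.0697,0.085,0,0,-0.3],[1,0.0203,0.0697,0.1,0,0,-0.3],[1,0.0203,0.0697,0.105,0,0,-0.3],[1,0.0203,0.0697,0.105,0,0,-0.3],[1,0.0203,0.0697,0.105,0,0,-0.3]])

```text
time_s: 6.4
position: [0.5436, 0.2182, 0.0468]
tcp_rot: [0.081, 0.997, -0.0, 0.002]
force: [0.1, -0.5, -3.5]
width: 0.257
grasp_force: 59.9
```

```bash
python3 -c "
from h import *
go(.5423,.2173,.031,-9.3)"
```

```text
t 6.4 pos [0.5436 0.2182 0.0468] w 0.2571869166850536 grip 59.85310077667236 F [ 0.1 -0.5 -3.5]
shift m [ 0.0012 -0.0011  0.0158] turn [-0.   0.2  0. ]
```

Emit:
step_arm(motion=[[1,0.001,-0.001,0.004,0,0,0],[1,0.001,-0.001,0.008,0,0,0],[1,0.001,-0.001,0.01,0,0,0],[1,0.001,-0.001,0.012,0,0,0],[1,0.001,-0.001,0.013,0,0,0],[1,0.001,-0.001,0.014,0,0,0],[1,0.001,-0.001,0.014,0,0,0],[1,0.001,-0.001,0.014,0,0,0]])

```text
time_s: 7.2
position: [0.5414, 0.2176, 0.0315]
tcp_rot: [0.08, 0.997, -0.001, 0.001]
force: [-0.8, 0.5, -2.8]
width: 0.253
grasp_force: 59.9
```

Emit:
step_arm(motion=[[1,0,0,0.0005,0,0,0],[1,0,0,0.001,0,0,0],[1,0,0,0.0015,0,0,0],[1,0,0,0.0015,0,0,0]])

```text
time_s: 7.6
position: [0.5418, 0.2177, 0.0303]
tcp_rot: [0.081, 0.997, -0.0, 0.001]
force: [0.6, 1.4, 1.0]
width: 0.256
grasp_force: 60.1
```

Emit:
step_arm(motion=[[1,0,0,0.0005,0,0,0],[1,0,0,0.001,0,0,0],[1,0,0,0.001,0,0,0],[0.7,0,0,0.001,0,0,0],[0.6,0,0,0.001,0,0,0],[0.5,0,0,0.001,0,0,0],[0.4,0,0,0.001,0,0,0],[0.2,0,0,0.001,0,0,0],[0,0,0,0.001,0,0,0],[0,0,0,0.001,0,0,0],[0,0,0,0.001,0,0,0],[0,0,0,-0.02,0,0,0],[0,0,0,-0.06,0,0,0],[0,0,0,-0.11,0,0,0],[0,0,0,-0.12,0,0,0],[0,0,0,-0.12,0,0,0]])

```text
time_s: 9.2
position: [0.5429, 0.2179, 0.1526]
tcp_rot: [0.081, 0.997, -0.0, 0.003]
force: [0.8, 0.8, 0.2]
width: 1.001
grasp_force: 0.0
```

```bash
python3 - <<'E'
from h import *
c=capture('wrist');np.save('pics/w3.npy',c,allow_pickle=True);cv2.imwrite('pics/w3.png',c['frame'])
P=cloud(c).reshape(-1,3);a=np.radians(-9.2);u=np.array([np.cos(a),np.sin(a)]);v=np.array([-u[1],u[0]])
d=P[:,:2]-[.5334,.2187];k=(abs(d@v)<.014)&(abs(d@u)<.1)&(P[:,2]>.043)&(P[:,2]<.07);p=P[k];al=d[k]@u;ac=d[k]@v
print('along',np.percentile(al,[.5,99.5]))
for l in np.arange(-.07,.09,.01):
    m=(al>=l)&(al<l+.01)
    if m.sum()>10: print(l.round(3),m.sum(),np.median(ac[m]).round(4),np.percentile(p[m,2],95).round(4))
# coarse bolt grasp hover: top-view centre minus 8mm is mid; grasp = mid+8mm = centre
go(.5752,-.2915,.15,-11.5)
E
```

```text
along [-0.05863716  0.07236314]
-0.06 339 0.0002 0.0509
-0.05 378 0.0002 0.0511
-0.04 334 0.0002 0.0512
-0.03 358 0.0002 0.0512
-0.02 310 0.0002 0.0509
-0.01 346 0.0002 0.0512
0.0 288 0.0002 0.0509
0.01 328 0.0002 0.0513
0.02 264 0.0002 0.051
0.03 316 0.0002 0.051
0.04 240 0.0002 0.0511
0.05 421 0.0002 0.054
0.06 345 0.0002 0.055
0.07 96 0.0002 0.0548
t 9.25 pos [0.5417 0.2177 0.1503] w 0.9995799791380833 grip 0.0 F [ 0.8  0.1 -0.2]
shift m [-0.1148 -0.4973  0.001 ] turn [-0.   0.2  2.3]
```

View pics/w3.png

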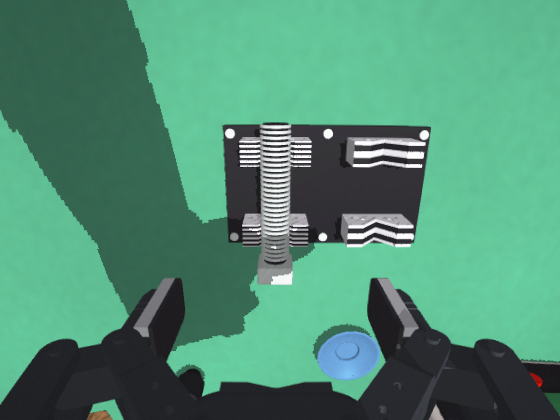

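The fine bolt is seated: its shank runs from (275,125) to (275,255) across both fine leaves. The cloud puts it within 1 mm of the seat along, across and in height. Next is the coarse bolt.

Emit:
step_arm(motion=[[0,-0.1148,-0.4973,0.001,0,0.2,2.3],[0,-0.1148,-0.4973,0.001,0,0.2,2.3],[0,-0.1148,-0.4973,0.001,0,0.2,2.3],[0,-0.1148,-0.4973,0.001,0,0.2,2.3],[0,-0.1148,-0.4973,0.001,0,0.2,2.3],[0,-0.1148,-0.4973,0.001,0,0.2,2.3],[0,-0.1148,-0.4973,0.001,0,0.2,2.3],[0,-0.1148,-0.4973,0.001,0,0.2,2.3],[0,-0.1148,-0.4973,0.001,0,0.2,2.3],[0,-0.1148,-0.4973,0.001,0,0.2,2.3],[0,-0.1148,-0.4973,0.001,0,0.2,2.3],[0,-0.1148,-0.4973,0.001,0,0.2,2.3],[0,-0.1148,-0.4973,0.001,0,0.2,2.3],[0,-0.1148,-0.4973,0.001,0,0.2,2.3],[0,-0.1148,-0.4973,0.001,0,0.2,2.3]])

```text
time_s: 10.75
position: [0.5749, -0.29, 0.1496]
tcp_rot: [0.1, 0.995, -0.0, -0.001]
force: [0.1, 0.6, 0.5]
width: 1.0
grasp_force: 0.0
```

```bash
python3 - <<'E'
from h import *
c=capture('wrist');np.save('pics/w4.npy',c,allow_pickle=True);cv2.imwrite('pics/w4.png',c['frame'])
P=cloud(c).reshape(-1,3);d=P[:,:2]-[.5752,-.2915]
p=P[(np.linalg.norm(d,axis=1)<.085)&(abs(d[:,1])<.045)&(P[:,2]>.016)&(P[:,2]<.04)]
vx,vy,x0,y0=cv2.fitLine(p[:,:2].astype(np.float32),cv2.DIST_HUBER,0,.001,.001).ravel()
u=np.array([vx,vy])*np.sign(vx);v=np.array([-u[1],u[0]]);al=(p[:,:2]-[x0,y0])@u;ac=(p[:,:2]-[x0,y0])@v
a,b=np.percentile(al,[.3,99.7]);print(len(p),'len',b-a,'width',np.percentile(ac,[1,99]))
for l in np.arange(a,b,.012):
    m=(al>=l)&(al<l+.012);print((l-a).round(3),(np.percentile(ac[m],[3,50,97])).round(4),np.percentile(p[m,2],95).round(4))
g=np.array([x0,y0])+u*(a+.058+.009);yaw=np.degrees(np.arctan2(u[1],u[0]));print('grasp',g,'yaw',yaw)
go(*g,.004,yaw)
E
```

```text
3852 len 0.13081713458630823 width [-0.01321987  0.01313589]
0.0 [-0.0098 -0.0003  0.0096] 0.0241
0.012 [-0.0104  0.0001  0.01  ] 0.0246
0.024 [-0.0103  0.0001  0.0101] 0.0249
0.036 [-0.01    0.0002  0.0102] 0.0251
0.048 [-0.0101 -0.0001  0.0098] 0.0253
0.06 [-0.0106  0.      0.0103] 0.026
0.072 [-0.0105  0.      0.0105] 0.0263
0.084 [-0.0108  0.0001  0.0107] 0.0265
0.096 [-0.0105  0.0002  0.0104] 0.0267
0.108 [-0.0138 -0.      0.0132] 0.0305
0.12 [-0.0141 -0.      0.0144] 0.0312
grasp [ 0.5730181  -0.29360618] yaw -8.429757
t 10.8 pos [ 0.575  -0.2903  0.1498] w 1.0003583169118042 grip 0.0 F [-0.3  0.4 -0.6]
shift m [ 0.0011 -0.0035  0.1458] turn [-0.1 -0.1 -3. ]
```

View pics/w4.png

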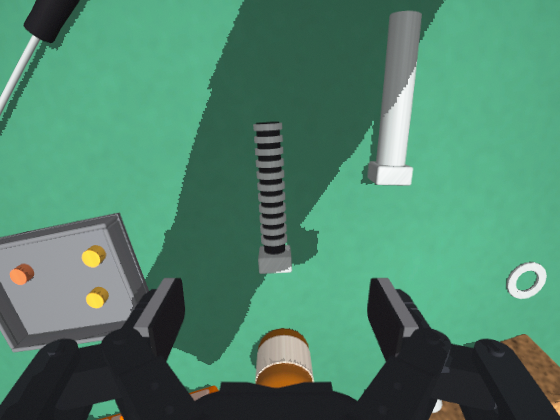

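The coarse bolt lies at (255–290, 122–272) with its head towards the bottom. The tray, the bottle and the smooth bolt are all clear of the fingers.

Emit:
step_arm(motion=[[0,0.001,-0.0035,0.03,0,0,-3],[0,0.001,-0.0035,0.07,0,0,-3],[0,0.001,-0.0035,0.1,0,0,-3],[0,0.001,-0.0035,0.12,0,0,-3],[0,0.001,-0.0035,0.133,0,0,-3],[0,0.001,-0.0035,0.141,0,0,-3],[0,0.001,-0.0035,0.1455,0,0,-3],[0,0.001,-0.0035,0.1455,0,0,-3],[0.5,0.001,-0.0035,0.1455,0,0,-3],[0.5,0.001,-0.0035,0.1455,0,0,-3],[0.6,0.001,-0.0035,0.1455,0,0,-3],[0.7,0.001,-0.0035,0.1455,0,0,-3],[1,0.001,-0.0035,0.1455,0,0,-3],[1,0.001,-0.0035,0.1455,0,0,-3],[1,0.001,-0.0035,0.1455,0,0,-3],[1,0.001,-0.0035,0.1455,0,0,-3],[1,0.001,-0.0035,0.1455,0,0,-3],[1,0.001,-0.0035,0.1455,0,0,-3]])

```text
time_s: 12.6
position: [0.5731, -0.2952, 0.0048]
tcp_rot: [0.074, 0.997, -0.001, -0.0]
force: [-0.2, 1.1, 5.7]
width: 0.257
grasp_force: 59.0
```

Emit:
step_arm(motion=[[1,0,0,-0.01,0,0,0],[1,0,0,-0.03,0,0,0],[1,0,0,-0.06,0,0,0],[1,0,0,-0.1,0,0,0],[1,0,0,-0.14,0,0,0],[1,0,0,-0.145,0,0,0],[1,0,0,-0.145,0,0,0]])

```text
time_s: 13.3
position: [0.5736, -0.2953, 0.1504]
tcp_rot: [0.074, 0.997, -0.001, 0.0]
force: [0.3, 0.6, -3.5]
width: 0.258
grasp_force: 59.3
```

```bash
python3 -c "
from h import *
u=np.array([np.cos(np.radians(9.2)),-np.sin(np.radians(9.2))]);g=np.array([.5478,.3075])+.009*u;print(g)
go(*g,.15,-9.2)"
```

```text
[0.55668423 0.30606107]
t 13.3 pos [ 0.5736 -0.2953  0.1504] w 0.2577428723577692 grip 59.3024879693985 F [ 0.3  0.6 -3.5]
shift m [ 0.106   0.5922 -0.0008] turn [-0.1  0.   0.7]
```

Emit:
step_arm(motion=[[1,0.004,0.02,0,0,0,0.7],[1,0.01,0.06,0,0,0,0.7],[1,0.018,0.1,0,0,0,0.7],[1,0.026,0.145,0,0,0,0.7],[1,0.034,0.19,0,0,0,0.7],[1,0.042,0.235,0,0,0,0.7],[1,0.05,0.28,0,0,0,0.7],[1,0.058,0.325,0,0,0,0.7],[1,0.066,0.37,0,0,0,0.7],[1,0.074,0.415,0,0,0,0.7],[1,0.082,0.46,0,0,0,0.7],[1,0.09,0.505,0,0,0,0.7],[1,0.097,0.54,0,0,0,0.7],[1,0.103,0.57,0,0,0,0.7],[1,0.106,0.587,0,0,0,0.7],[1,0.106,0.592,0,0,0,0.7],[1,0.106,0.592,0,0,0,0.7],[1,0.106,0.592,0,0,0,0.7]])

```text
time_s: 15.1
position: [0.5561, 0.3051, 0.1481]
tcp_rot: [0.081, 0.997, -0.001, -0.001]
force: [-0.5, -0.3, -3.9]
width: 0.253
grasp_force: 59.4
```

```bash
python3 - <<'E'
from h import *
c=capture('wrist');P=cloud(c)
a=np.radians(-9.2);u=np.array([np.cos(a),np.sin(a)]);v=np.array([-u[1],u[0]])
p=P[100:290,235:315].reshape(-1,3);p=p[(p[:,2]>.13)&(p[:,2]<.2)];t=sense()['position'][:2]
al=(p[:,:2]-t)@u;ac=(p[:,:2]-t)@v
print('tail rel tool',np.percentile(al,[.5,1]))
for l in np.arange(-.07,.0,.01):
    m=(al>=l)&(al<l+.01)
    if m.sum()>20: print(l.round(3),np.percentile(ac[m],[3,97]).mean().round(4),np.percentile(p[m,2],95).round(4))
go(.5567,.3061,.047,-9.2)
E
```

```text
tail rel tool [-0.06740975 -0.06732628]
-0.07 -0.0004 0.1674
-0.06 -0.0002 0.1677
-0.05 -0.0004 0.1679
-0.04 -0.0003 0.1682
-0.03 -0.0002 0.1683
-0.02 -0.0003 0.1718
-0.01 -0.0001 0.1667
t 15.15 pos [0.5562 0.305  0.1484] w 0.2571098080873522 grip 59.41299855709076 F [-0.7  0.5 -2.7]
shift m [-0.0005  0.0013  0.1014] turn [-0.1 -0.1 -0.1]
```

Emit:
step_arm(motion=[[1,-0.0005,0.001,0.015,0,0,0],[1,-0.0005,0.001,0.045,0,0,0],[1,-0.0005,0.001,0.075,0,0,0],[1,-0.0005,0.001,0.092,0,0,0],[1,-0.0005,0.001,0.1,0,0,0],[1,-0.0005,0.001,0.104,0,0,0],[1,-0.0005,0.001,0.108,0,0,0],[1,-0.0005,0.001,0.111,0,0,0],[1,-0.0005,0.001,0.1135,0,0,0],[1,-0.0005,0.001,0.115,0,0,0],[1,-0.0005,0.001,0.116,0,0,0],[1,-0.0005,0.001,0.116,0,0,0]])

```text
time_s: 16.35
position: [0.5565, 0.3072, 0.0328]
tcp_rot: [0.08, 0.997, -0.0, -0.001]
force: [-0.4, 0.3, -3.2]
width: 0.256
grasp_force: 59.4
```

Emit:
step_arm(motion=[[1,0,-0.0005,0.001,0,0,0],[1,0,-0.0005,0.0018,0,0,0],[1,0,-0.0005,0.0025,0,0,0],[1,0,-0.0005,0.0025,0,0,0]])

```text
time_s: 16.75
position: [0.5567, 0.3067, 0.0306]
tcp_rot: [0.081, 0.997, -0.0, -0.001]
force: [-0.1, -0.1, -0.2]
width: 0.254
grasp_force: 59.7
```

Contact has begun. I'll go about 1 mm further, release gently and rise.

Emit:
step_arm(motion=[[1,0,0,0.0005,0,0,0],[1,0,0,0.001,0,0,0],[1,0,0,0.0012,0,0,0],[0.7,0,0,0.0012,0,0,0],[0.6,0,0,0.0012,0,0,0],[0.5,0,0,0.0012,0,0,0],[0.4,0,0,0.0012,0,0,0],[0.2,0,0,0.0012,0,0,0],[0,0,0,0.0012,0,0,0],[0,0,0,0.0012,0,0,0],[0,0,0,0.0012,0,0,0],[0,0,0,-0.02,0,0,0],[0,0,0,-0.06,0,0,0],[0,0,0,-0.11,0,0,0],[0,0,0,-0.12,0,0,0],[0,0,0,-0.12,0,0,0]])

```text
time_s: 18.35
position: [0.5583, 0.3073, 0.1532]
tcp_rot: [0.081, 0.997, 0.0, 0.001]
force: [0.5, 0.5, -0.2]
width: 1.002
grasp_force: 0.0
```

```bash
python3 - <<'E'
from h import *
c=capture('wrist');cv2.imwrite('pics/w5.png',c['frame']);P=cloud(c).reshape(-1,3)
a=np.radians(-9.2);u=np.array([np.cos(a),np.sin(a)]);v=np.array([-u[1],u[0]])
for n,s in dict(fine=(.5334,.2187),coarse=(.5478,.3075)).items():
    d=P[:,:2]-s;k=(abs(d@v)<.014)&(abs(d@u)<.1)&(P[:,2]>.043)&(P[:,2]<.07);al=d[k]@u;ac=d[k]@v;z=P[k,2]
    print(n,'along',np.percentile(al,[.5,99.5]).round(4))
    for l in (-.05,-.02,.02,.04):
        m=(al>=l)&(al<l+.01)
        if m.any(): print(l,np.median(ac[m]).round(4),np.percentile(z[m],95).round(4))
print(sense()['force'],sense()['width'])
E
```

```text
fine along [-0.0579  0.0707]
-0.05 0.0023 0.0515
-0.02 0.0026 0.051
0.02 0.0023 0.0512
0.04 0.0023 0.051
coarse along [-0.0581  0.0728]
-0.05 0.0002 0.051
-0.02 0.0002 0.0512
0.02 0.0002 0.051
0.04 0.0001 0.051
[-0.5316275  -0.88313054  0.16865123] 1.0017988174190462
```

View pics/w5.png

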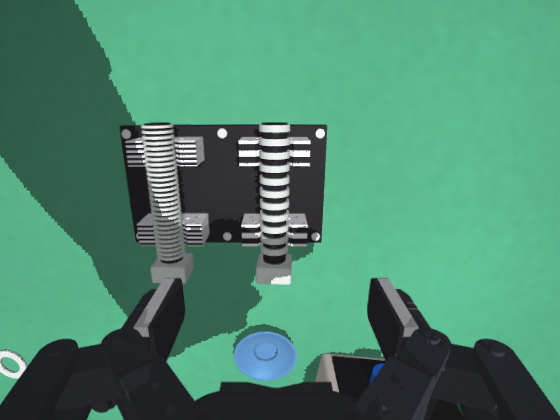

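Both bolts are down in their notches, level and centred: the coarse bolt at (275,195) in the coarse-toothed block, the fine bolt at (165,195) in the fine-toothed block. The arm is clear, so I'm handing in.

```bash
python3 -c "
from rig import sign_off
print(sign_off())"
```

```text
the job is handed in; nothing more can be done
None
```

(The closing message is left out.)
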